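# Hold the wet brush over the drip tray

### The job

Set the blue drip tray upright and centred along the top of the narrow raised steel rail on the other side of the low partition and let go of it. Then lift the wooden-backed brush over the partition and finish holding it still in the gripper, bristles down and level, centred over the tray and lined up lengthwise with it, about a finger's breadth (15 mm) above the tray's rim, so that it can drip into the tray without ever touching it. Do not bump the partition, and leave the pail, the purple bottle and the sink strainer where they stand.

Things in the scene. Friction and masses are not known exactly. Their poses are not given: they have to be found in the camera images.
- tray: open-topped blue plastic drip tray, rectangular trough 170 long (its x) x 60 wide (its y) x 35 high mm, walls and floor 3 mm, about 0.15 kg, loose, standing on the cupboard floor. Origin: centre of its underside; z up; the rim is at z = 35 mm. Can be gripped from above across its 60 mm width
- brush: floor brush with a wooden back, loose, standing on its bristles on the cupboard floor, about 0.25 kg. Wooden back 180 long (its x) x 46 wide (its y) x 22 thick mm, from z = 35 to 57 mm; below it a stiff cream-coloured bristle block 136 x 34 mm, 35 mm high. Origin: centre of the bristles' underside; z up. Can be gripped from above across the 46 mm width of the back, at its middle
- rail: fixed steel rail (an I-shaped bar standing on the floor), 200 long (its x) x 36 wide (its y) x 70 high mm, narrower than the tray; flat level top at z = 70 mm, on which the tray stands lengthwise. Origin: centre of its underside; z up
- partition: fixed low upright green-painted partition with an aluminium top edge, between the rail and the places where tray and brush start: 450 long (its x) x 12 thick (top edge 18) (its y) x 101 high mm. Origin: centre of its underside; z up
- pail: small galvanised steel pail, bystander, 100 mm across at the rim, 100 mm high, its wire handle laid down at the rim; loose. Origin: centre of its underside
- bottle: capped purple plastic bottle, bystander, 66 mm diameter, 190 mm high, standing loose. Origin: centre of its underside
- strainer: grey hard-silicone sink strainer with a small centre knob, bystander, 76 mm across, 44 mm high, loose. Origin: centre of its underside
Things that resemble listed ones, but are neither listed nor needed, are in the scene too. Of the things like the brush, leave any that is orange; of the rest the smaller one is meant. Of the things that look like the rail, take the one that is farthest to the robot's right at the start.

How it is judged:
By the outcome, as a careful person would: the job done as asked, in the order asked, and still so for the second after the job is handed in, while the arm keeps its last pose, push and grip.
It also fails if it takes over 64 s, if anything falls off the work surface, if the arm or the gripper's body presses on something with over 40 N, if the wrist force passes 120 N, or if a joint passes its speed limit or range.

### The arm

A 7-joint arm with a two-finger parallel gripper is mounted at the origin on the work surface. World frame = base frame: x ahead of the robot, y to its left, z up, the work surface at z = 0. Lengths are in m, angles in rad, forces in N, time in s.
With the tool pointing down it reaches from about 0.425 to 1.025 m from the base axis. Payload 3.6 kg.
Tool frame: the origin (TCP) lies at the very end of the fingers, on their centre line; the grasp point (between the pads) lies 19 mm behind it; z points along the fingers, y is the line along which they close (so a half turn about z gives the same grasp; the last joint's range is limited). The gripper opens to 85 mm and grips with 20 to 120 N. Pads are 22 mm wide; open, the fingers measure 114 mm over their backs; the gripper's body (76 mm by 85 mm) begins 54 mm behind the grasp point. The pads swing forward as they close: fully open they stand 13 mm farther back than shut.
Start: joints at [1.042, 0.591, 0.048, 1.609, -0.033, 0.943, -0.034], TCP at [0.305, -0.658, 0.231] pointing down, gripper open.
Joint ranges: [-2.69, 2.69], [-0.47, 2.24], [-1.27, 1.36], [0.19, 2.51], [-1.53, 4.68], [0.08, 2.07], [-3.09, 3.09]. Speed limits (rad/s): [2.57, 2.57, 3.14, 3.14, 3.14, 3.14, 3.14].

### API

Orientations are given as a unit quaternion [x, y, z, w].
In Python, from bench import bot gives the robot as it stands.
- The arm moves only by the tool apply_moves, never from a script. Its argument "commands" is a list of rows, each an object with "fingers": the finger opening in m, from 0 to 0.0854; "delta_pos": the shift along the tool's x, y, z in m, a list of three; "turn": the turn, a rotation vector about the tool's x, y, z in degrees, a list of three. In form: [{"fingers": fingers, "delta_pos": [dx, dy, dz], "turn": [wx, wy, wz]}, ...]. A call has 1 to 20 rows; each row is the pose to reach, as a shift and turn from the pose commanded when the call began, along the tool's axes at that moment; what a row does not reach only later rows make up. A row lasts 1/12 s, in which the tool goes at most 41.7 mm and 7.16 degrees, less where a joint would pass 70% of its speed; a pose out of reach is approached as far as the arm can. A call with a gripper value outside its range is refused whole. The fingers move at their own pace and stop on an object; "squeeze" is the grip in N (left out, the last holds). Time passes only in rows, so rows that repeat a pose let the fingers close. It gives the time, the measured TCP pose, the force, the opening and the grip force at its end, in the units of the state.
- bot.observe(): the state, without advancing time (a new reading comes with each control period).
- bot.get_image(name): name is "scene" or "top" or "wrist"; returns the picture (400x640x3 uint8, red, green, blue); there is no depth.
- bot.calibration(name): a dict with "fovy" (degrees; the focal length in pixels is half the picture's height over the tangent of half this angle, whatever the lens; pixels are square), "cx", "cy" (the principal point, pixels), "extrinsics" (4x4, takes a point from camera to world coordinates); the wrist camera has in their place "tool_from_camera" (4x4, takes a point from camera to tool coordinates, whose origin is the TCP and whose axes are the flange's). Camera axes: x right, y down, z forward; pixel columns grow to the right and rows downward; lengths in m; the calibration is good to about 2 mm. A picture is of the moment at which its call begins: read the wrist's pose just before it. calibration takes no time and is no camera call.
- bot.sign_off(): hands the job in; it is judged then, once.
The state is a dict: "time": time; "qpos": joint angles; "joint_velocities": joint speeds; "joint_efforts": joint torques, N m; "tcp_pos": TCP position; "ee_rot": TCP orientation; "force": force on the tool from outside, world axes, zero at the start; "moment": the same for the moment, N m; "width": finger opening in m; "grip_force": force on a finger pad.
Only numpy, scipy, OpenCV 4.12 (cv2) and the standard library are available. Lean on these libraries where they do the work, as an engineer would, in place of code of your own. Each camera call takes 0.05 s, during which the arm holds its last target. There are 200 camera calls.

## Working session

There is one attempt and no reset: what is moved stays moved. The work goes in short steps, Python scripts to look and compute and a tool call to move; the robot and the scene stay as the last step left them, time stands still between calls to the robot, and variables do not carry over. Pictures are saved under pics/ and viewed, at most 10 in all, crops included, and the job is handed in when it is done.

Besides the shell and the picture viewer there is one more tool, called after "Emit:" as name(argument=value, ...), one argument or row to a line, values as JSON. apply_moves: Moves the arm, as the interface text tells. Its arguments: {"type":"object","properties":{"commands":{"type":"array","items":{"type":"object","properties":{"fingers":{"type":"number"},"delta_pos":{"type":"array","items":{"type":"number"}},"turn":{"type":"array","items":{"type":"number"}}}}},"squeeze":{"type":"number"}},"required":["commands"]}

```bash
mkdir -p pics; ls; python3 - <<'E'
from bench import bot
import cv2,numpy as np
for n in ["scene","top"]:
    im=bot.get_image(n); cv2.imwrite(f"pics/{n}0.png",im[:,:,::-1])
    print(n,bot.calibration(n))
print(bot.calibration("wrist"))
s=bot.observe();print(s["time"],s["tcp_pos"],s["ee_rot"],s["width"])
E
```

```text
pics
scene {'fovy': 46.85884602533513, 'cx': 322.22110103250407, 'cy': 203.42224929800253, 'extrinsics': array([[ 0.76356664,  0.56395784, -0.31451159,  0.87911035],
       [ 0.64566436, -0.65991325,  0.38422915, -0.50068903],
       [ 0.00913868, -0.49645348, -0.86801522,  1.02153645],
       [ 0.        ,  0.        ,  0.        ,  1.        ]])}
top {'fovy': 51.410816310242666, 'cx': 324.6668778628862, 'cy': 199.86307865229483, 'extrinsics': array([[-0.01097072, -0.99914538,  0.03985173,  0.44158845],
       [-0.99983398,  0.0115407 ,  0.01410072, -0.06879819],
       [-0.01454858, -0.03969042, -0.99910611,  1.33288528],
       [ 0.        ,  0.        ,  0.        ,  1.        ]])}
{'fovy': 65.75079965623485, 'cx': 314.1033813381164, 'cy': 199.66763736651507, 'tool_from_camera': array([[-7.14016680e-04, -9.55362411e-01, -2.95435534e-01,
         7.61440868e-02],
       [ 9.99999626e-01, -8.26624570e-04,  2.56264468e-04,
        -2.66488435e-05],
       [-4.89039711e-04, -2.95435240e-01,  9.55362643e-01,
        -1.42892780e-01],
       [ 0.00000000e+00,  0.00000000e+00,  0.00000000e+00,
         1.00000000e+00]])}
0.1 [ 0.30507698 -0.65682567  0.23023297] [ 9.76456043e-01  2.15713916e-01 -2.69390470e-04 -1.01439793e-03] 0.08538936880558161
```

View pics/scene0.png

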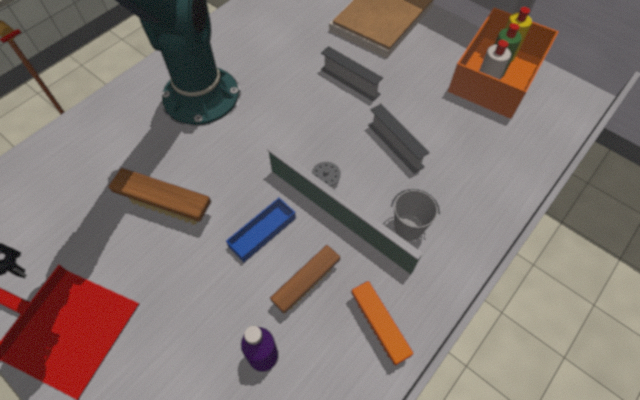

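View pics/top0.png

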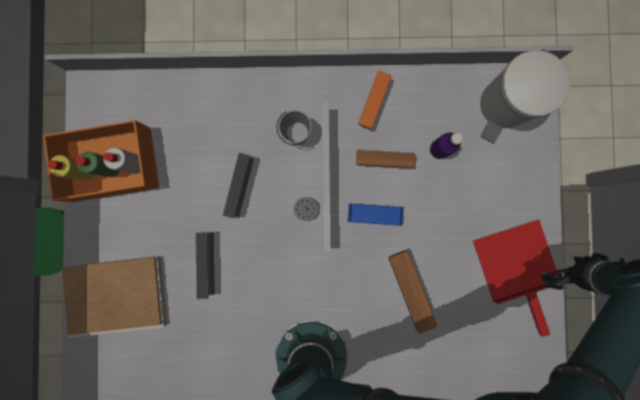

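Top view: the brush candidates are orange (375,100), small wooden (386,159) and large wooden (412,290), so I take (386,159). The rails are at (240,185) and (207,265), and the one farther right is (240,185). The tray is at (375,215), the partition at (334,180), the strainer at (307,209), the pail at (296,128) and the bottle at (446,145).

```bash
cat > h.py <<'E'
from bench import bot
import cv2,numpy as np
from scipy.spatial.transform import Rotation as R
def cam(n,st=None):
    c=bot.calibration(n); f=200/np.tan(np.radians(c["fovy"]/2))
    K=np.array([[f,0,c["cx"]],[0,f,c["cy"]],[0,0,1]])
    if n=="wrist":
        T=np.eye(4);T[:3,:3]=R.from_quat(st["ee_rot"]).as_matrix();T[:3,3]=st["tcp_pos"];E=T@c["tool_from_camera"]
    else:E=c["extrinsics"]
    return K,E
def ray(px,K,E,z):
    px=np.atleast_2d(px).astype(float)
    d=(np.linalg.inv(K)@np.c_[px,np.ones(len(px))].T).T@E[:3,:3].T
    o=E[:3,3]; t=(z-o[2])/d[:,2]
    return (o+d*t[:,None])[:,:2]
def rect(mask,K,E,z,near=None):
    """largest (or nearest) blob's outline cast on plane z -> centre, sizes, yaw of long side"""
    cs,_=cv2.findContours(mask.astype(np.uint8),cv2.RETR_EXTERNAL,cv2.CHAIN_APPROX_NONE)
    cs=[c for c in cs if cv2.contourArea(c)>100]
    c=max(cs,key=cv2.contourArea) if near is None else min(cs,key=lambda c:np.hypot(*(c[:,0].mean(0)-near)))
    p=ray(c[:,0],K,E,z)
    (cx,cy),(w,h),a=cv2.minAreaRect((p*1000).astype(np.float32))
    if w<h:w,h,a=h,w,a+90
    a=(a+90)%180-90
    return np.round([cx,cy,w,h,a],1)
E
python3 - <<'E'
from h import *
im=cv2.imread("pics/top0.png");hsv=cv2.cvtColor(im,cv2.COLOR_BGR2HSV)
K,E=cam("top")
blue=cv2.inRange(hsv,(100,120,60),(125,255,255)); 
print("tray",rect(blue,K,E,.035,(375,215)))
wood=cv2.inRange(hsv,(5,80,60),(20,200,255))
for p in [(386,159),(412,290),(375,100)]:print("brush",hsv[p[1],p[0]],rect(wood,K,E,.057,p))
grey=cv2.inRange(hsv,(0,0,0),(180,255,115))
for p in [(240,185),(207,265)]:print("rail",hsv[p[1],p[0]],rect(grey,K,E,.07,p))
print("part",ray([(334,109),(334,248),(329,180),(339,180)],K,E,.1))
print("pail",ray((294,127),K,E,.1),"strainer",ray((307,209),K,E,.03),"bottle",ray((455,139),K,E,.19))
crop=im[80:320,180:440];cv2.imwrite("pics/crop.png",cv2.resize(crop,None,fx=2.5,fy=2.5,interpolation=2))
E
```

```text
tray [ 447.  -207.5  167.3   55.    85.3]
brush [ 13 133 111] [ 616.9 -239.2  176.8   44.3   86.1]
brush [ 12 134 110] [ 211.8 -314.9  245.9   62.9   20. ]
brush [ 11 178 156] [ 802.3 -209.2  181.1   46.7  -21.3]
rail [105   8  62] [537.1 203.8 202.4  71.6 -14.6]
rail [105  10  51] [2.986e+02 3.069e+02 2.055e+02 7.630e+01 1.000e-01]
part [[ 0.76278913 -0.08234163]
 [ 0.34807218 -0.07742136]
 [ 0.54975795 -0.06493989]
 [ 0.54939369 -0.09467895]]
pail [[0.71015038 0.03803237]] strainer [[0.46550545 0.00534458]] bottle [[ 0.65093106 -0.41381973]]
```

View pics/crop.png

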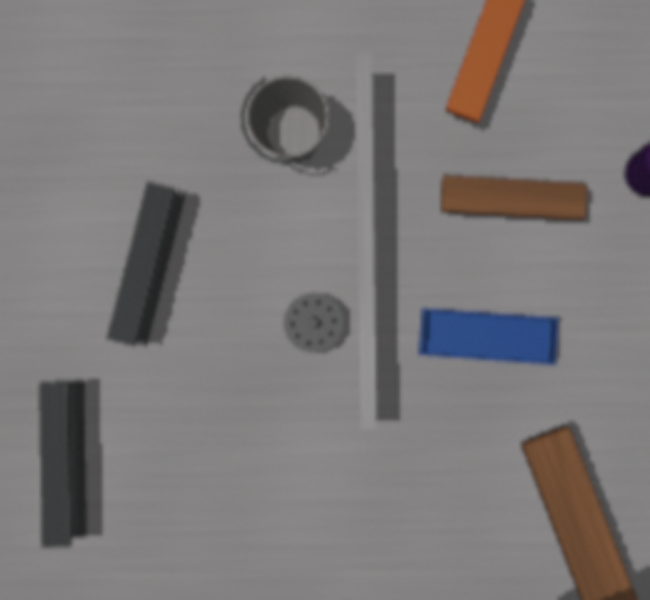

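The crop confirms the choice. The small wooden brush is 177x44 mm (yaw 86°) and the large one is about 246 mm. The tray is at (0.447,-0.208), yaw 85°, and the rail on the right has a lighter top strip at px (237,185). The partition's aluminium edge is at px col 326.

```bash
cat >> h.py <<'E'
def go(p,yaw):
    """delta for tool pointing straight down, tool x at yaw (deg)"""
    s=bot.observe();r=R.from_quat(s["ee_rot"])
    t=R.from_euler("z",yaw,degrees=True)*R.from_euler("x",180,degrees=True)
    print("t",round(s["time"],2),"tcp",np.round(s["tcp_pos"],4),"w",round(s["width"],4),"delta",np.round(r.inv().apply(np.array(p)-s["tcp_pos"]),4),"turn",np.round((r.inv()*t).as_rotvec(degrees=True),2))
def wrist(name):
    s=bot.observe(); im=bot.get_image("wrist")[:,:,::-1].copy(); cv2.imwrite(f"pics/{name}.png",im)
    return im,cv2.cvtColor(im,cv2.COLOR_BGR2HSV),*cam("wrist",s)
E
python3 -c "
from h import *
go([.447,-.2075,.2],85.3)"
```

```text
t 0.1 tcp [ 0.3051 -0.6568  0.2302] w 0.0854 delta [ 0.318  -0.3477  0.0309] turn [-1.100e-01 -6.000e-02 -6.039e+01]
```

Emit:
apply_moves(
  commands=[
    {"fingers": 0.085,"delta_pos": [0.318,-0.348,0.031],"turn": [-0.1,-0.1,-60.4]},
    {"fingers": 0.085,"delta_pos": [0.318,-0.348,0.031],"turn": [-0.1,-0.1,-60.4]},
    {"fingers": 0.085,"delta_pos": [0.318,-0.348,0.031],"turn": [-0.1,-0.1,-60.4]},
    {"fingers": 0.085,"delta_pos": [0.318,-0.348,0.031],"turn": [-0.1,-0.1,-60.4]},
    {"fingers": 0.085,"delta_pos": [0.318,-0.348,0.031],"turn": [-0.1,-0.1,-60.4]},
    {"fingers": 0.085,"delta_pos": [0.318,-0.348,0.031],"turn": [-0.1,-0.1,-60.4]},
    {"fingers": 0.085,"delta_pos": [0.318,-0.348,0.031],"turn": [-0.1,-0.1,-60.4]},
    {"fingers": 0.085,"delta_pos": [0.318,-0.348,0.031],"turn": [-0.1,-0.1,-60.4]},
    {"fingers": 0.085,"delta_pos": [0.318,-0.348,0.031],"turn": [-0.1,-0.1,-60.4]},
    {"fingers": 0.085,"delta_pos": [0.318,-0.348,0.031],"turn": [-0.1,-0.1,-60.4]},
    {"fingers": 0.085,"delta_pos": [0.318,-0.348,0.031],"turn": [-0.1,-0.1,-60.4]},
    {"fingers": 0.085,"delta_pos": [0.318,-0.348,0.031],"turn": [-0.1,-0.1,-60.4]},
    {"fingers": 0.085,"delta_pos": [0.318,-0.348,0.031],"turn": [-0.1,-0.1,-60.4]},
    {"fingers": 0.085,"delta_pos": [0.318,-0.348,0.031],"turn": [-0.1,-0.1,-60.4]},
    {"fingers": 0.085,"delta_pos": [0.318,-0.348,0.031],"turn": [-0.1,-0.1,-60.4]},
  ],
)

```text
time: 1.35
tcp_pos: [0.4467, -0.2093, 0.2002]
ee_rot: [0.736, 0.677, -0.001, 0.001]
force: [-0.1, -0.6, 0.1]
width: 0.0854
grip_force: 0.0
```

```bash
python3 - <<'E'
from h import *
go([.447,-.2075,.2],85.3)
im,hsv,K,E=wrist("w1")
b=cv2.inRange(hsv,(100,120,40),(125,255,255))
print(rect(b,K,E,.035))
c=max(cv2.findContours(b,0,1)[0],key=cv2.contourArea)
print(cv2.boxPoints(cv2.minAreaRect(c)).round())
E
```

```text
t 1.35 tcp [ 0.4467 -0.2093  0.2002] w 0.0854 delta [0.0018 0.0002 0.0002] turn [-0.    0.18 -0.08]
[ 449.5 -205.9  168.2   58.9   85.2]
[[285.  90.]
 [347.  90.]
 [347. 252.]
 [285. 252.]]
```

View pics/w1.png

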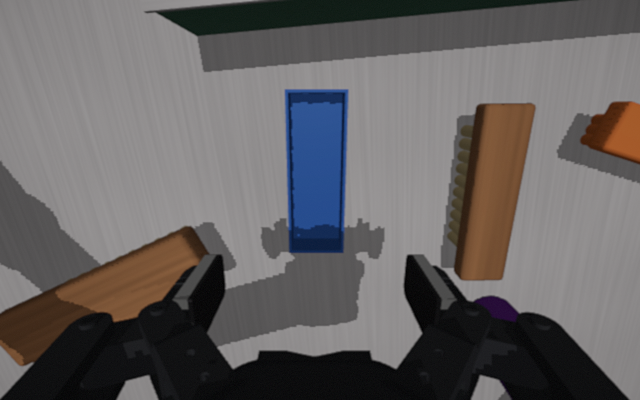

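The wrist view shows the tray clear at (285..347, 90..252), cast size 168x59 mm, which matches. The small brush is at (495,190). Now I grasp the tray.

```bash
python3 - <<'E'
from h import *
go([.4495,-.2059,.009],85.2)
im=cv2.imread("pics/w1.png");hsv=cv2.cvtColor(im,cv2.COLOR_BGR2HSV);K,E=cam("wrist",bot.observe())
print("brush",hsv[190,500],rect(cv2.inRange(hsv,(5,80,70),(18,220,255)),K,E,.057,(495,190)))
E
```

```text
t 1.4 tcp [ 0.4465 -0.2097  0.2002] w 0.0847 delta [0.0047 0.0026 0.1912] turn [ 0.    0.18 -0.05]
brush [ 13 141 119] [ 617.9 -237.2  176.6   48.    85.8]
```

Emit:
apply_moves(
  commands=[
    {"fingers": 0.085,"delta_pos": [0.004,0.003,0.04],"turn": [0,0.2,0]},
    {"fingers": 0.085,"delta_pos": [0.004,0.003,0.08],"turn": [0,0.2,0]},
    {"fingers": 0.085,"delta_pos": [0.004,0.003,0.12],"turn": [0,0.2,0]},
    {"fingers": 0.085,"delta_pos": [0.004,0.003,0.15],"turn": [0,0.2,0]},
    {"fingers": 0.085,"delta_pos": [0.004,0.003,0.175],"turn": [0,0.2,0]},
    {"fingers": 0.085,"delta_pos": [0.004,0.003,0.19],"turn": [0,0.2,0]},
    {"fingers": 0.085,"delta_pos": [0.004,0.003,0.19],"turn": [0,0.2,0]},
    {"fingers": 0.05,"delta_pos": [0.004,0.003,0.19],"turn": [0,0.2,0]},
    {"fingers": 0.05,"delta_pos": [0.004,0.003,0.19],"turn": [0,0.2,0]},
    {"fingers": 0.05,"delta_pos": [0.004,0.003,0.19],"turn": [0,0.2,0]},
    {"fingers": 0.05,"delta_pos": [0.004,0.003,0.19],"turn": [0,0.2,0]},
    {"fingers": 0.05,"delta_pos": [0.004,0.003,0.19],"turn": [0,0.2,0]},
    {"fingers": 0.05,"delta_pos": [0.004,0.003,0.19],"turn": [0,0.2,0]},
  ],
  squeeze=30,
)

```text
time: 2.48
tcp_pos: [0.4512, -0.2053, 0.0113]
ee_rot: [0.736, 0.677, 0.001, 0.001]
force: [-1.1, -0.4, 5.7]
width: 0.0594
grip_force: 35.0
```

Emit:
apply_moves(
  commands=[
    {"fingers": 0.05,"delta_pos": [0,0,-0.02],"turn": [0,0,0]},
    {"fingers": 0.05,"delta_pos": [0,0,-0.06],"turn": [0,0,0]},
    {"fingers": 0.05,"delta_pos": [0,0,-0.1],"turn": [0,0,0]},
    {"fingers": 0.05,"delta_pos": [0,0,-0.14],"turn": [0,0,0]},
    {"fingers": 0.05,"delta_pos": [0,0,-0.18],"turn": [0,0,0]},
    {"fingers": 0.05,"delta_pos": [0.02,0.002,-0.22],"turn": [0,0,-6.5]},
    {"fingers": 0.05,"delta_pos": [0.05,0.005,-0.23],"turn": [0,0,-13]},
    {"fingers": 0.05,"delta_pos": [0.08,0.008,-0.23],"turn": [0,0,-20]},
    {"fingers": 0.05,"delta_pos": [0.11,0.011,-0.23],"turn": [0,0,-27]},
    {"fingers": 0.05,"delta_pos": [0.14,0.014,-0.23],"turn": [0,0,-34]},
    {"fingers": 0.05,"delta_pos": [0.17,0.017,-0.23],"turn": [0,0,-41]},
    {"fingers": 0.05,"delta_pos": [0.2,0.02,-0.23],"turn": [0,0,-48]},
    {"fingers": 0.05,"delta_pos": [0.23,0.023,-0.23],"turn": [0,0,-55]},
    {"fingers": 0.05,"delta_pos": [0.26,0.026,-0.23],"turn": [0,0,-62]},
    {"fingers": 0.05,"delta_pos": [0.28,0.028,-0.23],"turn": [0,0,-69]},
    {"fingers": 0.05,"delta_pos": [0.293,0.03,-0.23],"turn": [0,0,-76]},
    {"fingers": 0.05,"delta_pos": [0.293,0.03,-0.23],"turn": [0,0,-80]},
    {"fingers": 0.05,"delta_pos": [0.293,0.03,-0.23],"turn": [0,0,-80]},
    {"fingers": 0.05,"delta_pos": [0.293,0.03,-0.23],"turn": [0,0,-80]},
  ],
)

```text
time: 4.07
tcp_pos: [0.5036, 0.0842, 0.2403]
ee_rot: [0.129, 0.992, 0.0, -0.0]
force: [-0.4, -0.4, -1.8]
width: 0.0595
grip_force: 34.0
```

```bash
python3 - <<'E'
from h import *
go([.537,.21,.24],165.4)
wrist("w2")
E
```

```text
t 4.07 tcp [0.5036 0.0842 0.2403] w 0.0595 delta [-0.0002  0.1302  0.0004] turn [ 0.02 -0.03 -0.19]
```

View pics/w2.png

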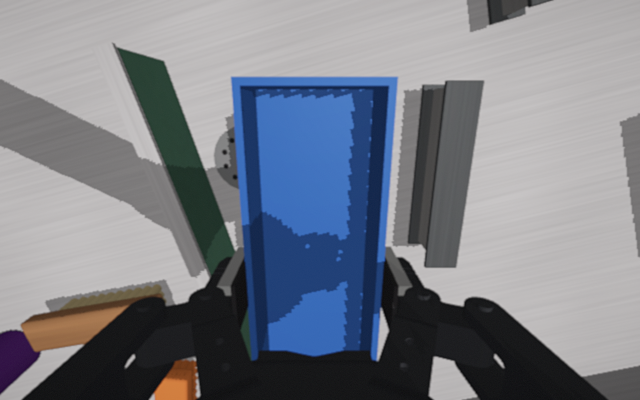

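The tray is held straight, with its rim at cols 232–398 and far edge at row 77. The rail's top face is the quad near (445,81),(484,81),(458,267),(425,267).

```bash
python3 - <<'E'
from h import *
im=cv2.imread("pics/w2.png");hsv=cv2.cvtColor(im,cv2.COLOR_BGR2HSV);s=bot.observe();K,E=cam("wrist",s)
g=cv2.cvtColor(im,cv2.COLOR_BGR2GRAY)
for r in (100,170,250):print(r,g[r,400:500:3])
_,lab=cv2.connectedComponents(cv2.inRange(g,int(g[165:175,450:460].mean())-18,int(g[165:175,450:460].mean())+18))
m=lab==lab[170,455];m=cv2.morphologyEx(m.astype(np.uint8),cv2.MORPH_OPEN,np.ones((5,5)))
print("railtop",rect(m,K,E,.07,(455,170)))
b=cv2.inRange(hsv,(95,80,30),(125,255,255));
c=max(cv2.findContours(b,0,1)[0],key=cv2.contourArea)[:,0]
rowmin=c[:,1].min();q=c[(c[:,1]<rowmin+4)];px=[(q[:,0].min(),rowmin),(q[:,0].max(),rowmin)]
zr=s["tcp_pos"][2]-.0113+.035
w=ray(px,K,E,zr);print(px,w, "in tool", R.from_quat(s["ee_rot"]).inv().apply(np.c_[w,[zr,zr]]-s["tcp_pos"]))
E
```

```text
100 [191 170 123 122 122 121 123  62  56  54  56  68  72  72  57  86  99  97
  98  97  97  95  97  95  94  94  93 156 190 189 189 189 188 186]
170 [122 124 123 123 123  48  54  55  57  72  73  71  66  95  94  93  93  94
  94  93  95  94  92  99 194 195 194 194 193 193 193 193 193 192]
250 [189 188 188 188 188 189 190 191 180  67  90  91  89  90  92  91  89  89
  89  95 192 192 193 192 191 190 190 189 191 193 194 193 191 189]
railtop [543.  221.6 196.6  34.3 -14.7]
[(np.int32(231), np.int32(77)), (np.int32(397), np.int32(77))] [[0.41470757 0.07686499]
 [0.43001181 0.13449517]] in tool [[ 0.0842203  -0.02944164 -0.0236798 ]
 [ 0.08417773  0.030186   -0.02367031]]
```

```bash
python3 -c "
from h import *
go([.5422,.2215,.0813],165.3)"
```

```text
t 4.12 tcp [0.5037 0.0838 0.2403] w 0.0597 delta [-0.0021  0.143   0.1591] turn [ 0.01 -0.02 -0.13]
```

Emit:
apply_moves(
  commands=[
    {"fingers": 0.05,"delta_pos": [-0.002,0.03,0],"turn": [0,0,-0.1]},
    {"fingers": 0.05,"delta_pos": [-0.002,0.07,0],"turn": [0,0,-0.1]},
    {"fingers": 0.05,"delta_pos": [-0.002,0.11,0],"turn": [0,0,-0.1]},
    {"fingers": 0.05,"delta_pos": [-0.002,0.135,0.01],"turn": [0,0,-0.1]},
    {"fingers": 0.05,"delta_pos": [-0.002,0.143,0.03],"turn": [0,0,-0.1]},
    {"fingers": 0.05,"delta_pos": [-0.002,0.143,0.06],"turn": [0,0,-0.1]},
    {"fingers": 0.05,"delta_pos": [-0.002,0.143,0.09],"turn": [0,0,-0.1]},
    {"fingers": 0.05,"delta_pos": [-0.002,0.143,0.12],"turn": [0,0,-0.1]},
    {"fingers": 0.05,"delta_pos": [-0.002,0.143,0.14],"turn": [0,0,-0.1]},
    {"fingers": 0.05,"delta_pos": [-0.002,0.143,0.151],"turn": [0,0,-0.1]},
    {"fingers": 0.05,"delta_pos": [-0.002,0.143,0.154],"turn": [0,0,-0.1]},
    {"fingers": 0.05,"delta_pos": [-0.002,0.143,0.154],"turn": [0,0,-0.1]},
    {"fingers": 0.05,"delta_pos": [-0.002,0.143,0.154],"turn": [0,0,-0.1]},
  ],
)

```text
time: 5.2
tcp_pos: [0.5435, 0.223, 0.088]
ee_rot: [0.127, 0.992, 0.001, 0.001]
force: [0.1, 0.2, -0.4]
width: 0.0597
grip_force: 33.9
```

```bash
python3 - <<'E'
from h import *
go([.5422,.2215,.0813],165.3)
im=bot.get_image("top")[:,:,::-1];K,E=cam("top")
b=cv2.inRange(cv2.cvtColor(im,cv2.COLOR_BGR2HSV),(100,120,40),(125,255,255))
print(rect(b,K,E,.107))
cr=cv2.resize(im[140:230,190:290],None,fx=4,fy=4)
im2=bot.get_image("scene")[:,:,::-1]
cv2.imwrite("pics/p3.png",np.hstack([cr,cv2.resize(im2[80:200,340:450],(400,360))]))
E
```

```text
t 5.2 tcp [0.5435 0.223  0.088 ] w 0.0597 delta [ 0.0009 -0.0018  0.0067] turn [0.15 0.11 0.07]
[589.6 204.5  69.3  63.1 -14.8]
```

View pics/p3.png

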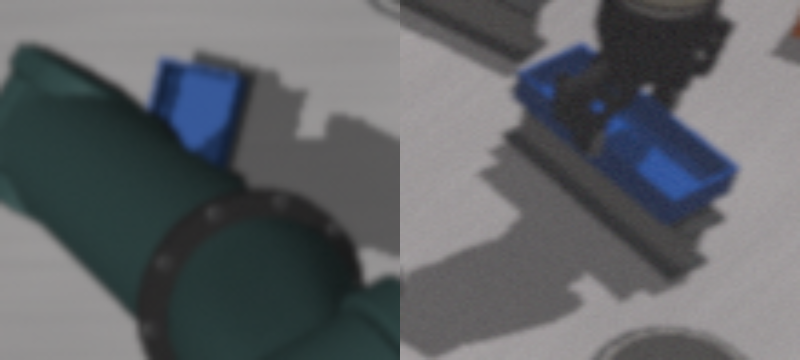

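The tray hangs aligned over the rail (top-crop and scene-crop agree). I make a small correction and lower it.

Emit:
apply_moves(
  commands=[
    {"fingers": 0.05,"delta_pos": [0.001,-0.001,0.001],"turn": [0.1,0.1,0]},
    {"fingers": 0.05,"delta_pos": [0.001,-0.001,0.003],"turn": [0.1,0.1,0]},
    {"fingers": 0.05,"delta_pos": [0.001,-0.001,0.005],"turn": [0.1,0.1,0]},
    {"fingers": 0.05,"delta_pos": [0.001,-0.001,0.006],"turn": [0.1,0.1,0]},
    {"fingers": 0.05,"delta_pos": [0.001,-0.001,0.006],"turn": [0.1,0.1,0]},
    {"fingers": 0.05,"delta_pos": [0.001,-0.001,0.006],"turn": [0.1,0.1,0]},
  ],
)

```text
time: 5.8
tcp_pos: [0.5415, 0.2219, 0.0814]
ee_rot: [0.127, 0.992, -0.0, -0.0]
force: [-1.5, -2.0, 5.1]
width: 0.0596
grip_force: 34.8
```

Contact (5 N), so I release and retreat.

Emit:
apply_moves(
  commands=[
    {"fingers": 0.062,"delta_pos": [0,0,0],"turn": [0,0,0]},
    {"fingers": 0.068,"delta_pos": [0,0,0],"turn": [0,0,0]},
    {"fingers": 0.085,"delta_pos": [0,0,0],"turn": [0,0,0]},
    {"fingers": 0.085,"delta_pos": [0,0,0],"turn": [0,0,0]},
    {"fingers": 0.085,"delta_pos": [0,0,0],"turn": [0,0,0]},
    {"fingers": 0.085,"delta_pos": [0,0,-0.02],"turn": [0,0,0]},
    {"fingers": 0.085,"delta_pos": [0,0,-0.05],"turn": [0,0,0]},
    {"fingers": 0.085,"delta_pos": [0,0,-0.09],"turn": [0,0,0]},
    {"fingers": 0.085,"delta_pos": [0,0,-0.13],"turn": [0,0,0]},
    {"fingers": 0.085,"delta_pos": [0,0,-0.17],"turn": [0,0,0]},
    {"fingers": 0.085,"delta_pos": [0,0,-0.17],"turn": [0,0,0]},
    {"fingers": 0.085,"delta_pos": [0,0,-0.17],"turn": [0,0,0]},
  ],
)

```text
time: 6.8
tcp_pos: [0.5431, 0.2231, 0.2536]
ee_rot: [0.127, 0.992, 0.001, 0.002]
force: [0.6, -1.1, 0.3]
width: 0.0852
grip_force: 0.0
```

```bash
python3 - <<'E'
from h import *
im,hsv,K,E=wrist("w4")
b=cv2.inRange(hsv,(100,100,30),(125,255,255))
print("tray",rect(b,K,E,.105))
go([.618,-.2375,.25],85.8)
E
```

```text
tray [541.9 221.8 168.9  59.6 -14.7]
t 6.85 tcp [0.5418 0.2218 0.2514] w 0.0849 delta [-0.1895 -0.4253  0.0015] turn [-0.00e+00  1.00e-02  7.96e+01]
```

View pics/w4.png

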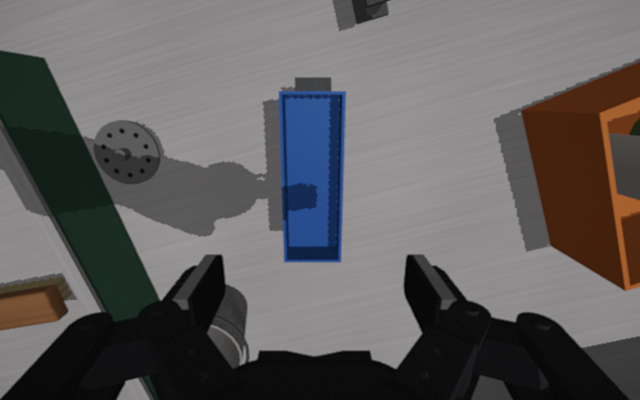

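The tray stands centred and upright on the rail: tray (280..345, 92..262), rail end centred at (313,84), tray centre (541.9,221.8) against rail (543,221.6). Next, the brush.

Emit:
apply_moves(
  commands=[
    {"fingers": 0.085,"delta_pos": [-0.19,-0.425,0.001],"turn": [0,0,79.6]},
    {"fingers": 0.085,"delta_pos": [-0.19,-0.425,0.001],"turn": [0,0,79.6]},
    {"fingers": 0.085,"delta_pos": [-0.19,-0.425,0.001],"turn": [0,0,79.6]},
    {"fingers": 0.085,"delta_pos": [-0.19,-0.425,0.001],"turn": [0,0,79.6]},
    {"fingers": 0.085,"delta_pos": [-0.19,-0.425,0.001],"turn": [0,0,79.6]},
    {"fingers": 0.085,"delta_pos": [-0.19,-0.425,0.001],"turn": [0,0,79.6]},
    {"fingers": 0.085,"delta_pos": [-0.19,-0.425,0.001],"turn": [0,0,79.6]},
    {"fingers": 0.085,"delta_pos": [-0.19,-0.425,0.001],"turn": [0,0,79.6]},
    {"fingers": 0.085,"delta_pos": [-0.19,-0.425,0.001],"turn": [0,0,79.6]},
    {"fingers": 0.085,"delta_pos": [-0.19,-0.425,0.001],"turn": [0,0,79.6]},
    {"fingers": 0.085,"delta_pos": [-0.19,-0.425,0.001],"turn": [0,0,79.6]},
    {"fingers": 0.085,"delta_pos": [-0.19,-0.425,0.001],"turn": [0,0,79.6]},
    {"fingers": 0.085,"delta_pos": [-0.19,-0.425,0.001],"turn": [0,0,79.6]},
    {"fingers": 0.085,"delta_pos": [-0.19,-0.425,0.001],"turn": [0,0,79.6]},
    {"fingers": 0.085,"delta_pos": [-0.19,-0.425,0.001],"turn": [0,0,79.6]},
  ],
)

```text
time: 8.1
tcp_pos: [0.6178, -0.2343, 0.2483]
ee_rot: [0.731, 0.682, -0.001, -0.002]
force: [0.4, 0.3, 0.5]
width: 0.0849
grip_force: 0.0
```

```bash
python3 - <<'E'
from h import *
im,hsv,K,E=wrist("w5")
b=cv2.inRange(hsv,(5,80,70),(18,220,255))
print("brush",rect(b,K,E,.057,(314,180)))
go([.618,-.2375,.028],85.8)
im=bot.get_image("top")[:,:,::-1];K,E=cam("top")
b=cv2.inRange(cv2.cvtColor(im,cv2.COLOR_BGR2HSV),(100,120,40),(125,255,255))
print("tray",rect(b,K,E,.105))
E
```

```text
brush [ 621.2 -236.   174.6   44.2   85.7]
t 8.15 tcp [ 0.6181 -0.234   0.2488] w 0.0849 delta [-0.0039  0.0009  0.2208] turn [-0.2  -0.11  0.27]
tray [538.7 215.4 169.3  62.1 -14.9]
```

View pics/w5.png

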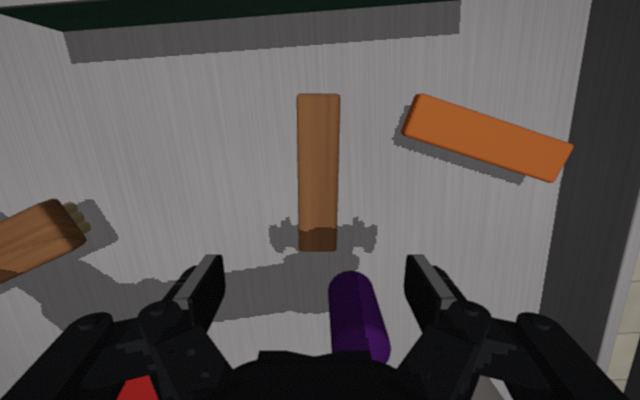

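The brush is at (297..340, 94..250), cast 175x44 mm, centred between the fingers. The orange brush and the bottle are clear of the descent.

```bash
python3 -c "
from h import *
go([.6205,-.2363,.028],85.7)"
```

```text
t 8.2 tcp [ 0.6183 -0.2341  0.2492] w 0.085 delta [-0.0023  0.0029  0.2212] turn [-0.16 -0.08  0.37]
```

Emit:
apply_moves(
  commands=[
    {"fingers": 0.085,"delta_pos": [-0.002,0.003,0.03],"turn": [0,0,0.2]},
    {"fingers": 0.085,"delta_pos": [-0.002,0.003,0.07],"turn": [0,0,0.2]},
    {"fingers": 0.085,"delta_pos": [-0.002,0.003,0.11],"turn": [0,0,0.2]},
    {"fingers": 0.085,"delta_pos": [-0.002,0.003,0.15],"turn": [0,0,0.2]},
    {"fingers": 0.085,"delta_pos": [-0.002,0.003,0.18],"turn": [0,0,0.2]},
    {"fingers": 0.085,"delta_pos": [-0.002,0.003,0.205],"turn": [0,0,0.2]},
    {"fingers": 0.085,"delta_pos": [-0.002,0.003,0.222],"turn": [0,0,0.2]},
    {"fingers": 0.085,"delta_pos": [-0.002,0.003,0.222],"turn": [0,0,0.2]},
    {"fingers": 0.085,"delta_pos": [-0.002,0.003,0.222],"turn": [0,0,0.2]},
    {"fingers": 0.035,"delta_pos": [-0.002,0.003,0.222],"turn": [0,0,0.2]},
    {"fingers": 0.035,"delta_pos": [-0.002,0.003,0.222],"turn": [0,0,0.2]},
    {"fingers": 0.035,"delta_pos": [-0.002,0.003,0.222],"turn": [0,0,0.2]},
    {"fingers": 0.035,"delta_pos": [-0.002,0.003,0.222],"turn": [0,0,0.2]},
    {"fingers": 0.035,"delta_pos": [-0.002,0.003,0.222],"turn": [0,0,0.2]},
    {"fingers": 0.035,"delta_pos": [-0.002,0.003,0.222],"turn": [0,0,0.2]},
    {"fingers": 0.035,"delta_pos": [-0.002,0.003,0.222],"turn": [0,0,0.2]},
    {"fingers": 0.035,"delta_pos": [-0.002,0.003,0.222],"turn": [0,0,0.2]},
  ],
  squeeze=60,
)

```text
time: 9.62
tcp_pos: [0.6216, -0.2396, 0.0297]
ee_rot: [0.734, 0.68, -0.0, 0.0]
force: [-2.0, 0.6, 6.3]
width: 0.0451
grip_force: 62.5
```

```bash
python3 -c "
from h import *
go([.53,.09,.26],165.3)"
```

```text
t 9.62 tcp [ 0.6216 -0.2396  0.0297] w 0.0451 delta [ 0.3215 -0.1165 -0.2306] turn [-2.000e-02  5.000e-02 -7.968e+01]
```

Emit:
apply_moves(
  commands=[
    {"fingers": 0.035,"delta_pos": [0,0,-0.02],"turn": [0,0,0]},
    {"fingers": 0.035,"delta_pos": [0,0,-0.06],"turn": [0,0,0]},
    {"fingers": 0.035,"delta_pos": [0,0,-0.1],"turn": [0,0,0]},
    {"fingers": 0.035,"delta_pos": [0,0,-0.14],"turn": [0,0,0]},
    {"fingers": 0.035,"delta_pos": [0,0,-0.18],"turn": [0,0,0]},
    {"fingers": 0.035,"delta_pos": [0.02,-0.007,-0.22],"turn": [0,0,-5]},
    {"fingers": 0.035,"delta_pos": [0.05,-0.018,-0.23],"turn": [0,0,-12]},
    {"fingers": 0.035,"delta_pos": [0.08,-0.029,-0.23],"turn": [0,0,-19]},
    {"fingers": 0.035,"delta_pos": [0.11,-0.04,-0.23],"turn": [0,0,-26]},
    {"fingers": 0.035,"delta_pos": [0.14,-0.051,-0.23],"turn": [0,0,-33]},
    {"fingers": 0.035,"delta_pos": [0.17,-0.062,-0.23],"turn": [0,0,-40]},
    {"fingers": 0.035,"delta_pos": [0.2,-0.073,-0.23],"turn": [0,0,-47]},
    {"fingers": 0.035,"delta_pos": [0.23,-0.084,-0.23],"turn": [0,0,-54]},
    {"fingers": 0.035,"delta_pos": [0.26,-0.095,-0.23],"turn": [0,0,-61]},
    {"fingers": 0.035,"delta_pos": [0.29,-0.106,-0.23],"turn": [0,0,-68]},
    {"fingers": 0.035,"delta_pos": [0.31,-0.113,-0.23],"turn": [0,0,-75]},
    {"fingers": 0.035,"delta_pos": [0.321,-0.116,-0.23],"turn": [0,0,-79.7]},
    {"fingers": 0.035,"delta_pos": [0.321,-0.116,-0.23],"turn": [0,0,-79.7]},
    {"fingers": 0.035,"delta_pos": [0.321,-0.116,-0.23],"turn": [0,0,-79.7]},
    {"fingers": 0.035,"delta_pos": [0.321,-0.116,-0.23],"turn": [0,0,-79.7]},
  ],
)

```text
time: 11.28
tcp_pos: [0.5303, 0.0876, 0.2577]
ee_rot: [0.13, 0.992, -0.001, -0.001]
force: [0.6, -0.2, -2.4]
width: 0.045
grip_force: 62.4
```

```bash
python3 - <<'E'
from h import *
s=bot.observe()
im,hsv,K,E=wrist("w6")
b=cv2.inRange(hsv,(100,100,30),(125,255,255))
print("tray",rect(b,K,E,.105))
b=cv2.inRange(hsv,(4,70,40),(19,230,255))
zb=s["tcp_pos"][2]-.0297+.057
for n,m,z in (("brush",b,zb),):
    _,lab,st,_=cv2.connectedComponentsWithStats(m); i=lab[150,314]; print(i,st[i])
    c=cv2.findContours((lab==i).astype(np.uint8),0,1)[0][0][:,0]; top=c[:,1].min(); px=[(315,top)]
    for r in (top+15,top+40,top+65):
        x=c[abs(c[:,1]-r)<=0][:,0]; q=np.where(lab[r]==i)[0]; px+=[(q.min(),r),(q.max()+1,r)]
    w=ray(px,K,E,z); print(px); print(R.from_quat(s["ee_rot"]).inv().apply(np.c_[w,np.full(len(w),z)]-s["tcp_pos"]).round(4))
go([.5419,.2218,.20],165.3)
E
```

```text
tray [540.3 216.6 170.2  70.3 -14.7]
1 [  250    57   127   300 33375]
[(315, np.int32(57)), (np.int64(250), np.int32(72)), (np.int64(377), np.int32(72)), (np.int64(252), np.int32(97)), (np.int64(376), np.int32(97)), (np.int64(252), np.int32(122)), (np.int64(375), np.int32(122))]
[[ 0.0903  0.0007 -0.0272]
 [ 0.0856 -0.0218 -0.0271]
 [ 0.0855  0.0222 -0.0272]
 [ 0.0773 -0.0216 -0.0272]
 [ 0.0773  0.0224 -0.0273]
 [ 0.0687 -0.0222 -0.0272]
 [ 0.0687  0.0225 -0.0273]]
t 11.33 tcp [0.5305 0.0874 0.2577] w 0.045 delta [0.0235 0.1329 0.0574] turn [-0.11 -0.07 -0.23]
```

View pics/w6.png

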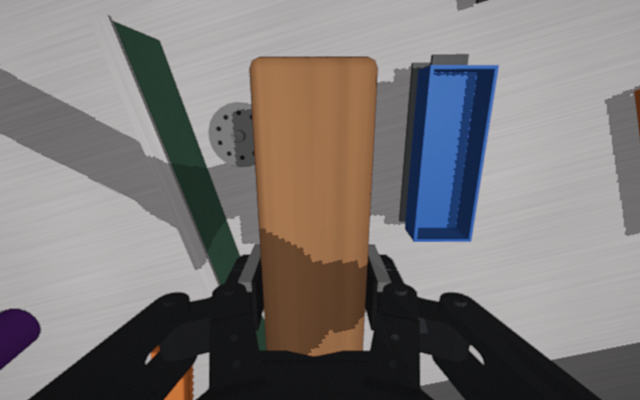

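The brush is held level and straight: far end at row 57, centre within 0.5 mm of the tool axis. The tray's rim corners are about (431,66),(498,66),(471,241),(414,241).

```bash
python3 - <<'E'
from h import *
K,E=cam("wrist",bot.observe())
w=ray([(431,66),(498,66),(471.5,241),(414,241)],K,E,.105)*1000
print(w.round(1),w.mean(0),np.linalg.norm(np.diff(w,axis=0),axis=1))
go([.5419,.2218,.20],165.3)
E
```

```text
[[453.8 214.6]
 [469.  271.6]
 [632.2 230. ]
 [616.7 172.2]] [542.92139896 222.10937301] [ 59.00092205 168.36527083  59.86042638]
t 11.33 tcp [0.5305 0.0874 0.2577] w 0.045 delta [0.0235 0.1329 0.0574] turn [-0.11 -0.07 -0.23]
```

Emit:
apply_moves(
  commands=[
    {"fingers": 0.035,"delta_pos": [0.005,0.03,0],"turn": [0,0,-0.2]},
    {"fingers": 0.035,"delta_pos": [0.012,0.065,0],"turn": [0,0,-0.2]},
    {"fingers": 0.035,"delta_pos": [0.018,0.1,0],"turn": [-0.1,-0.1,-0.2]},
    {"fingers": 0.035,"delta_pos": [0.022,0.125,0],"turn": [-0.1,-0.1,-0.2]},
    {"fingers": 0.035,"delta_pos": [0.023,0.133,0.02],"turn": [-0.1,-0.1,-0.2]},
    {"fingers": 0.035,"delta_pos": [0.023,0.133,0.05],"turn": [-0.1,-0.1,-0.2]},
    {"fingers": 0.035,"delta_pos": [0.023,0.133,0.075],"turn": [-0.1,-0.1,-0.2]},
    {"fingers": 0.035,"delta_pos": [0.023,0.133,0.09],"turn": [-0.1,-0.1,-0.2]},
    {"fingers": 0.035,"delta_pos": [0.023,0.133,0.1],"turn": [-0.1,-0.1,-0.2]},
    {"fingers": 0.035,"delta_pos": [0.023,0.133,0.105],"turn": [-0.1,-0.1,-0.2]},
    {"fingers": 0.035,"delta_pos": [0.023,0.133,0.105],"turn": [-0.1,-0.1,-0.2]},
    {"fingers": 0.035,"delta_pos": [0.023,0.133,0.105],"turn": [-0.1,-0.1,-0.2]},
    {"fingers": 0.035,"delta_pos": [0.023,0.133,0.105],"turn": [-0.1,-0.1,-0.2]},
  ],
)

```text
time: 12.42
tcp_pos: [0.5425, 0.2243, 0.154]
ee_rot: [0.126, 0.992, 0.001, 0.001]
force: [0.6, -1.2, -2.1]
width: 0.045
grip_force: 62.5
```

```bash
python3 - <<'E'
from h import *
go([.5423,.222,.1497],165.3)
im=bot.get_image("scene")[:,:,::-1]
w,_,_,_=wrist("w7")
cv2.imwrite("pics/p7.png",np.hstack([cv2.resize(im[80:200,340:440],(400,480)),w[:,120:500]] if 0 else [cv2.resize(im[80:200,340:440],(333,400)),w[:,120:500]]))
go([.5423,.222,.1497],165.3)
E
```

```text
t 12.42 tcp [0.5425 0.2243 0.154 ] w 0.045 delta [-0.0003 -0.0023  0.0043] turn [0.16 0.13 0.17]
t 12.52 tcp [0.5423 0.2243 0.154 ] w 0.045 delta [-0.0006 -0.0023  0.0043] turn [0.15 0.13 0.19]
```

View pics/p7.png

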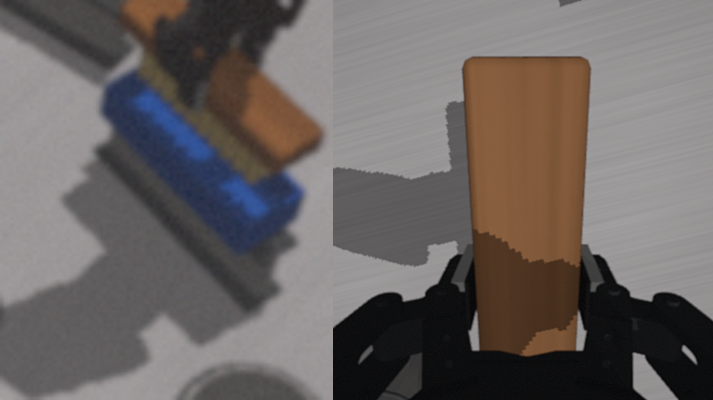

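The brush hangs aligned over the tray, bristles down and clear of the rim. Next is a final fine correction, then a settle.

Emit:
apply_moves(
  commands=[
    {"fingers": 0.035,"delta_pos": [-0.001,-0.002,0.002],"turn": [0.1,0.1,0.2]},
    {"fingers": 0.035,"delta_pos": [-0.001,-0.002,0.004],"turn": [0.1,0.1,0.2]},
    {"fingers": 0.035,"delta_pos": [-0.001,-0.002,0.004],"turn": [0.1,0.1,0.2]},
    {"fingers": 0.035,"delta_pos": [-0.001,-0.002,0.004],"turn": [0.1,0.1,0.2]},
    {"fingers": 0.035,"delta_pos": [-0.001,-0.002,0.004],"turn": [0.1,0.1,0.2]},
    {"fingers": 0.035,"delta_pos": [-0.001,-0.002,0.004],"turn": [0.1,0.1,0.2]},
    {"fingers": 0.035,"delta_pos": [-0.001,-0.002,0.004],"turn": [0.1,0.1,0.2]},
    {"fingers": 0.035,"delta_pos": [-0.001,-0.002,0.004],"turn": [0.1,0.1,0.2]},
  ],
)

```text
time: 13.18
tcp_pos: [0.542, 0.2219, 0.1488]
ee_rot: [0.128, 0.992, -0.0, -0.001]
force: [0.3, 0.2, -2.2]
width: 0.0451
grip_force: 62.5
```

```bash
python3 -c "
from h import *
go([.5423,.222,.1497],165.3)"
```

```text
t 13.18 tcp [0.542  0.2219 0.1488] w 0.0451 delta [-0.0003  0.0002 -0.0009] turn [-0.02 -0.08  0.02]
```

```bash
python3 -c "
from bench import bot
print(bot.sign_off())"
```

```text
the job is handed in; nothing more can be done
None
```

The job is handed in at about 13 s: the tray stands upright and centred on the right-hand rail, and the gripper holds the small wooden brush still, bristles down, level and lined up about 14 mm above the tray's rim; nothing else was touched as far as the forces and pictures showed.

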